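Release the orange-banded air tube from its push-fit

ROBOT

A 6-joint arm with a two-finger parallel gripper is mounted at the origin on the work surface. World frame = base frame: x ahead of the robot, y to its left, z up, the work surface at z = 0. Lengths are in m, angles in degrees, forces in N, time in s.
With the tool pointing down it reaches from about 0.225 to 0.875 m from the base axis. Payload 3.4 kg.
Tool frame: the origin (TCP) lies on the front face of the gripper's body, between the roots of the fingers; the fingertips stand 73 mm ahead of it and the grasp point (between the pads) lies 54 mm ahead of it; z points along the fingers, y is the line along which they close (so a half turn about z gives the same grasp; the last joint's range is limited). The gripper opens to 85 mm and grips with 20 to 120 N. Pads are 22 mm wide; open, the fingers measure 114 mm over their backs; the gripper's body (76 mm by 85 mm) begins 54 mm behind the grasp point. The pads swing forward as they close: fully open they stand 13 mm farther back than shut.
Start: joints at [65.661, 15.808, 86.224, -0, 77.962, -6.933], TCP at [0.172, 0.549, 0.304] pointing down, gripper open.
Joint ranges: [-165.64, 165.64], [-43.16, 119.46], [12.63, 154.43], [-67.54, 247.53], [6.08, 155.33], [-154.97, 154.97]. Speed limits (degrees/s): [147.25, 147.25, 180, 180, 180, 180].

INTERFACE

Orientations are given as [roll, pitch, yaw] about the fixed x, y, z axes, in that order (R = Rz(yaw) Ry(pitch) Rx(roll)).
In Python, from bench import manip gives the robot as it stands.
- The arm moves only by the tool carry_out, never from a script. Its argument "steps" is a list of rows, each a list of 3 entries, a list of its own where there are three numbers: the shift along the world's x, y, z in mm, then the turn, a rotation vector about the world's x, y, z in rad, then the gripper's target within -1 to 1 (fully open at 1, half-way at 0, shut at -1). A call has 1 to 8 rows; each row is the pose to reach, as a shift and turn from the pose commanded when the call began; what a row does not reach only later rows make up. A row lasts 1/8 s, in which the tool goes at most 62.5 mm and 10.7 degrees, less where a joint would pass 70% of its speed; a pose out of reach is approached as far as the arm can. A call with a gripper value outside its range is refused whole. The fingers move at their own pace and stop on an object; "squeeze" is the grip in N (left out, the last holds). Time passes only in rows, so rows that repeat a pose let the fingers close. It gives the time, the measured TCP pose, the force, the opening and the grip force at its end, in the units of the state.
- manip.observe(): the state, without advancing time (a new reading comes with each control period).
- manip.grab_frame(name): name is "scene" or "top"; returns a dict with "frame" (400x640x3 uint8, red, green, blue), "z_map" (400x640 float32, m along the optical axis (not along the pixel's ray), 0 where there is no reading), "fx", "fy", "cx", "cy" (pixels), "position" and "attitude" of the camera in the world. Camera axes: x right, y up, looking along -z (the intrinsics and any distortion apply to the point x, -y, -z); pixel columns grow to the right and rows downward; lengths in m; the calibration is good to about 2 mm. A picture is of the moment at which its call begins.
- manip.sign_off(): hands the job in; it is judged then, once.
Trained networks look in the newest picture that a camera, given by its name, has taken for a name from the list of things; names that differ only in an ending like _2 or _b are one class to them, and where a whole thing is asked for, a point or a joint stands for the part that bears it (a point fixed in the world has none). Each returns a list of dicts, best first, with "p" (0 to 1); they miss things now and then, are a little off and sometimes report something else, mostly with a low value. They report only what shows in the picture. A call takes as long as a camera call. They do not tell look-alikes from the thing itself.
- manip.cut_out(camera, name): "mask" (400x640 bool, what is visible of it) and "xy" ([column, row] in pixels, amid what is visible of it).
The state is a dict: "time": time; "joints": joint angles; "qvel": joint speeds; "joint_efforts": joint torques, N m; "tcp_pos": TCP position; "tool_rot": TCP orientation; "ft_force": force on the tool from outside, world axes, zero at the start; "wrist_torque": the same for the moment, N m; "width": finger opening in m; "finger_force": force on a finger pad.
Only numpy, scipy, OpenCV 4.12 (cv2) and the standard library are available. Lean on these libraries where they do the work, as an engineer would, in place of code of your own. Each camera call takes 0.05 s, during which the arm holds its last target. There are 200 camera calls.

TASK

Take the orange-banded brass tube out of its push-fit: press the orange ring down gently with the fingertips on both sides of the tube, pinch the tube while the ring is down and draw it straight up at once, without yanking it against the locked teeth. Lower it in hand into the open bamboo bowl, let go and leave it lying in the bowl; leave the blue tube and its fitting, the upturned bowl and the brush alone.

Things in the scene. Friction and masses are not known exactly. Their poses are not given: they have to be found in the camera images.
- fitting: Push-fit air fitting with the ORANGE ring, fixed to the bench. Origin: centre of its underside, on the upright tube axis, z up. Foot plate 70 x 70 x 12 mm, black housing 34 mm across up to 43 mm. Over 30 N on it damages it, as does pulling the tube against its locked teeth with over 25 N.
- ring_height (a point): A point on the fitting's axis 65 mm above its origin: the mid of where the orange ring's top may stand. The true height is 56 to 74 mm, differs each time and is not reported: feel for it. The ring is a flat flange 38 mm across and 6 mm thick; fingertips can press it 11 to 19 mm off the axis.
- ring_motion (a point): Same point; how the ring moves: 7 mm down to a hard stop. It resists 1 N (up) to 2 N (down) plus 0.5 N per mm/s: press at 5 to 8 mm/s until the force passes 10 to 14 N. Let go, it creeps back, half way after about 1 s. From under about 4 mm down the hidden teeth lock the tube, whose bead must have risen 30 mm by then.
- tube: Loose straight rigid brass tube with an orange band near its top, upright in the orange fitting. 13 mm diameter, 80 mm long, 50 to 85 g. Origin: centre of its foot, z to its top. An 18 mm bead rings it 20 to 24 mm above the foot. Its foot stands 12 mm above the fitting's origin, so it sticks out 18 to 36 mm above the raised ring. About 1 mm play.
- tube_top (a point): Centre of the top end of the orange-banded tube, 80 mm from its foot.
- other_fitting: The same kind of fitting with a BLUE ring; not to be touched or pressed.
- other_tube: The same kind of tube with a blue band, standing in the blue fitting; stays there. Origin: centre of its foot.
- bowl: Open bamboo bowl, loose, 350 g, rim 140 mm across, 55 mm high, standing mouth up. Origin: centre of its underside; its inner floor is about 5 mm higher.
- upturned_bowl: Small bamboo bowl standing upside down, 116 mm across, 49 mm high; origin at the centre of its underside. Bystander.
- brush: Glue brush lying flat on the bench, about 200 mm long. Origin near its middle. Bystander.
There are look-alikes about, which are no part of the job. What is shaped like the fitting but pink is not meant.

How it is judged:
By the outcome, as a careful person would: the job done as asked, in the order asked, and still so for the second after the job is handed in, with the robot touching nothing.
It also fails if it takes over 48 s, if anything falls off the work surface, if the arm or the gripper's body presses on something with over 40 N, if the wrist force passes 120 N, or if a joint passes its speed limit or range.

## Working session

There is one attempt and no reset: what is moved stays moved. The work goes in short steps, Python scripts to look and compute and a tool call to move; the robot and the scene stay as the last step left them, time stands still between calls to the robot, and variables do not carry over. Pictures are saved under pics/ and viewed, at most 10 in all, crops included, and the job is handed in when it is done.

Besides the shell and the picture viewer there is one more tool, called after "Call:" as name([rows], argument=value, ...), one row to a line, values as JSON. carry_out: Moves the arm, as the interface text tells. Its arguments: {"type":"object","properties":{"steps":{"type":"array"},"squeeze":{"type":"number"}},"required":["steps"]}

```bash
mkdir -p pics; cat > h.py <<'E'
from bench import manip
import numpy as np, cv2
from scipy.spatial.transform import Rotation as R
def att(f):
    a=np.array(f["attitude"],float)
    return a if a.shape==(3,3) else (R.from_euler('xyz',a,degrees=True).as_matrix() if a.size==3 else R.from_quat(a).as_matrix())
def cloud(f):
    z=f["z_map"]; v,u=np.mgrid[:400,:640]
    p=np.stack([(u-f["cx"])/f["fx"]*z,-(v-f["cy"])/f["fy"]*z,-z],-1)
    return p@att(f).T+np.array(f["position"])
E
python3 - <<'E'
from h import *
s=manip.observe(); print({k:np.round(v,3) for k,v in s.items()})
for c in("scene","top"):
    f=manip.grab_frame(c); cv2.imwrite(f"pics/{c}1.png",f["frame"][...,::-1])
    print(c,[f[k] for k in("fx","fy","cx","cy","position","attitude")],[k for k in f])
    P=cloud(f)
    for n in("fitting","tube","bowl","upturned_bowl","brush"):
        for d in manip.cut_out(c,n):
            q=P[d["mask"]&(f["z_map"]>0)]
            print(n,round(d["p"],2),np.round(d["xy"]),np.round(np.median(q,0),3),np.round(np.percentile(q,2,0),3),np.round(np.percentile(q,98,0),3))
E
```

```text
{'time': np.float64(0.0), 'joints': array([ 6.5661e+01,  1.5848e+01,  8.6295e+01, -1.0000e-03,  7.7961e+01,
       -6.9310e+00]), 'qvel': array([ 0.058, -0.009,  0.031,  0.074, -0.015, -0.009]), 'joint_efforts': array([-0.0000e+00, -4.1676e+01, -2.4580e+01, -1.0000e-03,  1.1000e-02,
       -0.0000e+00]), 'tcp_pos': array([0.172, 0.548, 0.303]), 'tool_rot': array([-1.79897e+02, -1.20000e-02,  1.62592e+02]), 'ft_force': array([ 0.24 , -0.041, -0.929]), 'wrist_torque': array([-0.014,  0.002, -0.004]), 'finger_force': np.float64(0.0), 'width': np.float64(0.085)}
scene [391.11189747328825, 391.11189747328825, 325.203001134234, 201.53350716322333, array([ 1.26715462, -0.29112079,  0.69946065]), array([51.3036502 ,  0.4345909 , 71.20475483])] ['frame', 'z_map', 'fx', 'fy', 'cx', 'cy', 'position', 'attitude']
fitting 0.88 [414. 231.] [0.665 0.143 0.016] [0.616 0.112 0.006] [0.693 0.18  0.059]
fitting 0.68 [335. 179.] [0.371 0.041 0.017] [0.325 0.006 0.007] [0.401 0.081 0.059]
fitting 0.6 [363. 204.] [0.517 0.066 0.016] [0.474 0.034 0.004] [0.546 0.102 0.065]
tube 0.73 [365. 255.] [ 0.686 -0.
[... 479 characters left out ...]
371391952, array([ 0.44331001, -0.0479948 ,  1.13866945]), array([  4.81180159,   0.18913927, -88.66226238])] ['frame', 'z_map', 'fx', 'fy', 'cx', 'cy', 'position', 'attitude']
fitting 0.64 [296. 266.] [0.36  0.041 0.015] [0.318 0.003 0.009] [0.397 0.08  0.06 ]
fitting 0.56 [285. 214.] [0.501 0.068 0.014] [0.464 0.033 0.008] [0.541 0.108 0.086]
bowl 0.86 [193. 236.] [0.444 0.332 0.024] [0.382 0.263 0.004] [0.507 0.383 0.057]
upturned_bowl 0.93 [442. 233.] [ 0.476 -0.373  0.035] [ 0.427 -0.428  0.006] [ 0.528 -0.33   0.052]
brush 0.76 [315. 162.] [ 0.676 -0.009  0.019] [ 0.602 -0.029  0.   ] [0.792 0.02  0.024]
brush 0.63 [289. 216.] [0.501 0.067 0.014] [0.465 0.031 0.008] [0.541 0.108 0.065]
```

```bash
python3 - <<'E'
import cv2
a=cv2.imread("pics/scene1.png");b=cv2.imread("pics/top1.png")
c=cv2.resize(a[140:290,290:490],None,fx=4,fy=4,interpolation=cv2.INTER_CUBIC)
cv2.imwrite("pics/crop.png",c)
E
```

```text
(no output)
```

View pics/scene1.png

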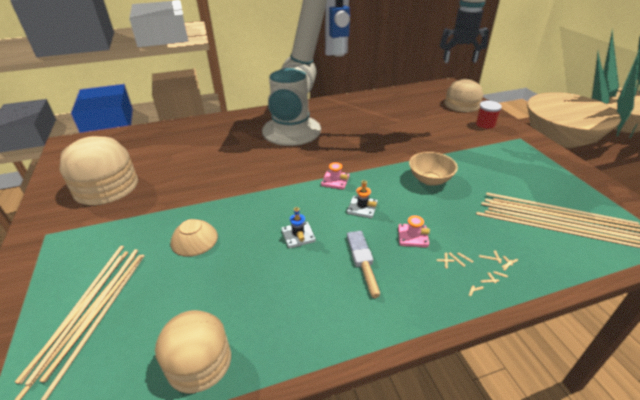

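View pics/top1.png

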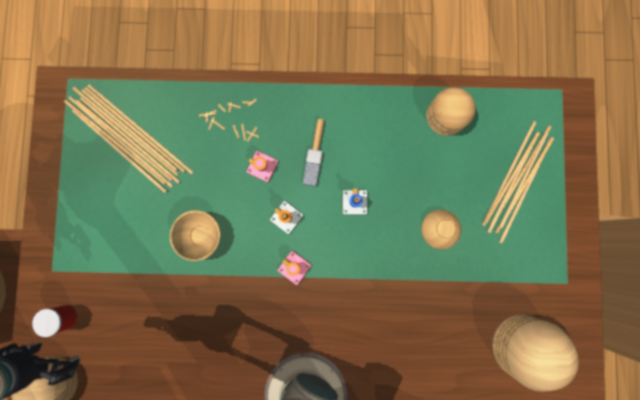

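View pics/crop.png

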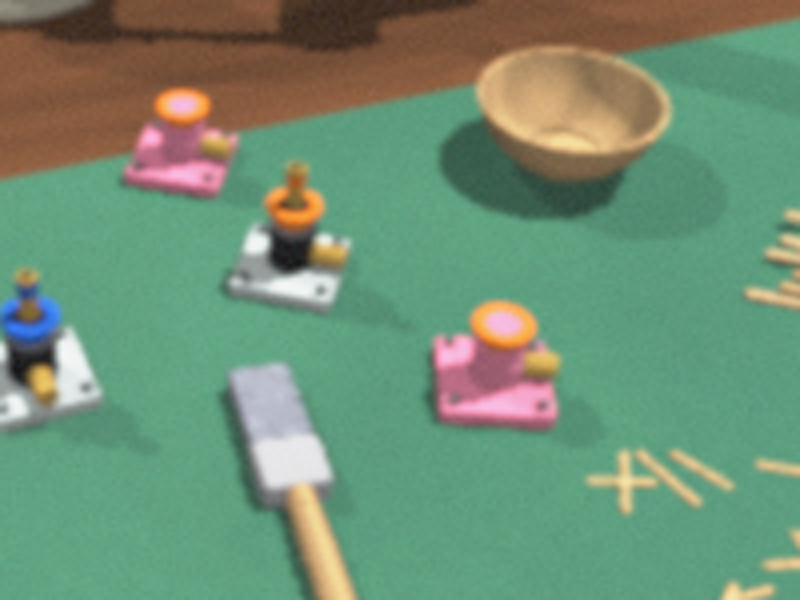

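The scene shows three fittings with orange rings: pink at (335,178), pink at (414,232), and a black housing with a brass tube and orange band at (363,200), which is (286,216) in the top view. The black one fits the description, and the crop confirms it. Blue, at (297,228), is the other fitting. The open bowl is at (432,170).

```bash
python3 - <<'E'
from h import *
for c in("scene","top"):
    f=manip.grab_frame(c); P=cloud(f); rgb=f["frame"]
    hsv=cv2.cvtColor(rgb,cv2.COLOR_RGB2HSV)
    near=(np.hypot(P[...,0]-.505,P[...,1]-.068)<.055)&(f["z_map"]>0)
    pl=near&(P[...,2]>.007)&(P[...,2]<.018)
    pl&=hsv[...,1]<90
    q=P[pl][:,:2].astype(np.float32); r=cv2.minAreaRect(q*1000); print(c,"plate",r)
    og=near&(hsv[...,0]<16)&(hsv[...,1]>150)&(P[...,2]>.045)
    q=P[og]; print("orange",len(q),np.round(q.mean(0),4)); print("z hist",np.histogram(q[:,2],bins=np.arange(.044,.1,.004)))
    for lo,hi in((.045,.072),(.078,.1)):
        m=near&(P[...,2]>lo)&(P[...,2]<hi); q=P[m]
        v,u=np.nonzero(m)
        print(lo,len(q),np.round(q.mean(0),4),q.min(0).round(3),q.max(0).round(3),u.mean(),v.mean())
    b=(np.hypot(P[...,0]-.444,P[...,1]-.33)<.09)&(P[...,2]>.048)&(P[...,2]<.062)
    print("rim",cv2.minEnclosingCircle(P[b][:,:2].astype(np.float32)))
    for z in (.065,): # tube axis: ray through ring at height
        pass
E
```

```text
scene plate ((504.014892578125, 72.76964569091797), (72.21971893310547, 71.79398345947266), 55.783836364746094)
orange 83 [0.5075 0.0682 0.0653]
z hist (array([ 0,  3,  4,  4, 46, 12,  1,  0,  2,  4,  4,  3,  0,  0]), array([0.044, 0.048, 0.052, 0.056, 0.06 , 0.064, 0.068, 0.072, 0.076,
       0.08 , 0.084, 0.088, 0.092, 0.096, 0.1  ]))
0.045 134 [0.5083 0.0701 0.0596] [0.486 0.054 0.045] [0.522 0.09  0.072] 363.2761194029851 192.955223880597
0.078 36 [0.5057 0.0715 0.0888] [0.494 0.066 0.078] [0.511 0.079 0.096] 363.97222222222223 183.5
rim ((0.4425089657306671, 0.3218698501586914), 0.07145339250564575)
top plate ((502.83990478515625, 70.02229309082031), (70.30643463134766, 69.87872314453125), 54.52075958251953)
orange 44 [0.5038 0.0655 0.0625]
z hist (array([ 0,  0,  0,  2, 33,  9,  0,  0,  0,  0,  0,  0,  0,  0]), array([0.044, 0.048, 0.052, 0.056, 0.06 , 0.064, 0.068, 0.072, 0.076,
       0.08 , 0.084, 0.088, 0.092, 0.096, 0.1  ]))
0.045 122 [0.5026 0.0696 0.0624] [0.484 0.052 0.059] [0.521 0.089 0.068] 284.7049180327869 216.38524590163934
0.078 23 [0.5022 0.069  0.091 ] [0.497 0.064 0.081] [0.508 0.076 0.097] 283.7826086956522 215.91304347826087
rim ((0.44340553879737854, 0.32053977251052856), 0.07007826119661331)
```

Call:
carry_out([
  [[33,-48,0],[0,0,0],-0.45],
  [[66,-96,0],[0,0,0],-0.45],
  [[99,-144,0],[0,0,0],-0.45],
  [[132,-191,0],[0,0,0],-0.45],
  [[165,-239,0],[0,0,0],-0.45],
  [[198,-287,0],[0,0,0],-0.45],
  [[231,-335,0],[0,0,0],-0.45],
  [[264,-383,0],[0,0,0],-0.45],
], squeeze=30)

```text
time: 1.7
tcp_pos: [0.4369, 0.164, 0.3043]
tool_rot: [179.9, 0.1, 162.6]
ft_force: [1.0, -0.2, 0.4]
width: 0.0233
finger_force: 0.0
```

Call:
carry_out([
  [[25,-35,-10],[0,0,0],-0.45],
  [[50,-70,-30],[0,0,0],-0.45],
  [[67,-95,-60],[0,0,0],-0.45],
  [[67,-95,-90],[0,0,0],-0.45],
  [[67,-95,-90],[0,0,0],-0.45],
  [[67,-95,-90],[0,0,0],-0.45],
])

```text
time: 2.45
tcp_pos: [0.5035, 0.0709, 0.2149]
tool_rot: [180.0, 0.1, 162.6]
ft_force: [-0.8, 0.7, 0.7]
width: 0.0236
finger_force: 0.0
```

```bash
python3 - <<'E'
from h import *
f=manip.grab_frame("scene"); a=f["frame"][130:250,290:440,::-1]
cv2.imwrite("pics/s2.png",cv2.resize(a,None,fx=5,fy=5,interpolation=cv2.INTER_CUBIC))
P=cloud(f)
# fingertips: lowest dark points near TCP
m=(np.hypot(P[...,0]-.5035,P[...,1]-.0709)<.05)&(P[...,2]>.11)&(P[...,2]<.175)
v,u=np.nonzero(m); q=P[m]
for lo in(.13,.14,.15,.16):
    s=(q[:,2]>lo)&(q[:,2]<lo+.01); print(lo,s.sum(),q[s].min(0).round(3) if s.any() else'',q[s].max(0).round(3) if s.any() else'')
def proj(p):
    c=att(f).T@(np.array(p)-f["position"]); return f["cx"]-f["fx"]*c[0]/c[2], f["cy"]+f["fy"]*c[1]/c[2]
print(proj([.5035,.0709,.145]),proj([.503,.0705,.092]),q[:,2].min())
E
```

```text
0.13 0  
0.14 8 [0.503 0.054 0.144] [0.518 0.086 0.15 ]
0.15 43 [0.497 0.048 0.15 ] [0.521 0.095 0.16 ]
0.16 44 [0.491 0.048 0.16 ] [0.52  0.096 0.17 ]
(np.float64(364.6015383122149), np.float64(165.31417639575636)) (np.float64(363.2776578744696), np.float64(182.03632634090147)) 0.14441367886027145
```

View pics/s2.png

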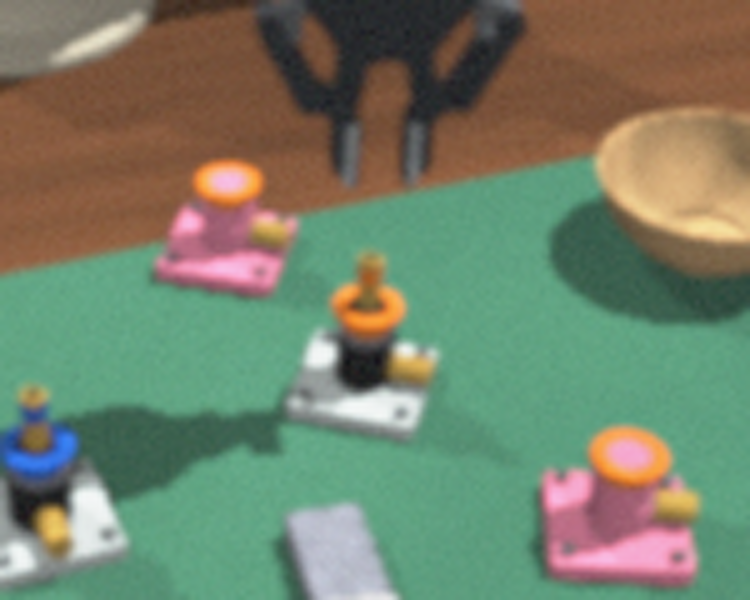

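The fingers straddle the tube axis at crop (380,180), with the tube top at (370,255). They line up to within about 2 mm, so I'm descending.

Call:
carry_out([
  [[0,0,-15],[0,0,0],-0.53],
  [[0,0,-30],[0,0,0],-0.53],
  [[0,0,-45],[0,0,0],-0.53],
  [[0,0,-57],[0,0,0],-0.53],
  [[0,0,-66],[0,0,0],-0.53],
  [[0,0,-70],[0,0,0],-0.53],
  [[0,0,-71],[0,0,0],-0.53],
])

```text
time: 3.38
tcp_pos: [0.5031, 0.0707, 0.1428]
tool_rot: [180.0, -0.0, 162.6]
ft_force: [0.1, -0.3, -0.2]
width: 0.0199
finger_force: 0.0
```

Call:
carry_out([
  [[0,0,-0.75],[0,0,0],-0.53],
  [[0,0,-1.5],[0,0,0],-0.53],
  [[0,0,-2.25],[0,0,0],-0.53],
  [[0,0,-3],[0,0,0],-0.53],
  [[0,0,-3.75],[0,0,0],-0.53],
  [[0,0,-4.5],[0,0,0],-0.53],
])

```text
time: 4.12
tcp_pos: [0.503, 0.0707, 0.1384]
tool_rot: [180.0, 0.0, 162.6]
ft_force: [0.6, -0.2, -0.4]
width: 0.0204
finger_force: 0.0
```

Call:
carry_out([
  [[0,0,-0.75],[0,0,0],-0.53],
  [[0,0,-1.5],[0,0,0],-0.53],
  [[0,0,-2.25],[0,0,0],-0.53],
  [[0,0,-3],[0,0,0],-0.53],
  [[0,0,-3.75],[0,0,0],-0.53],
  [[0,0,-4.5],[0,0,0],-0.53],
])

```text
time: 4.88
tcp_pos: [0.5031, 0.0707, 0.1341]
tool_rot: [180.0, 0.0, 162.6]
ft_force: [-0.4, -0.7, 2.6]
width: 0.02
finger_force: 1.5
```

Call:
carry_out([
  [[0,0,-0.75],[0,0,0],-0.53],
  [[0,0,-1.5],[0,0,0],-0.53],
  [[0,0,-2.25],[0,0,0],-0.53],
])

```text
time: 5.25
tcp_pos: [0.5031, 0.0707, 0.1318]
tool_rot: [180.0, 0.0, 162.6]
ft_force: [-0.9, 0.1, 4.5]
width: 0.0204
finger_force: 2.2
```

Call:
carry_out([
  [[0,0,-0.75],[0,0,0],-0.53],
  [[0,0,-1.5],[0,0,0],-0.53],
  [[0,0,-2.25],[0,0,0],-0.53],
])

```text
time: 5.62
tcp_pos: [0.5031, 0.0707, 0.1294]
tool_rot: [180.0, 0.0, 162.6]
ft_force: [-1.5, -1.5, 3.9]
width: 0.0202
finger_force: 2.2
```

Call:
carry_out([
  [[0,0,-0.75],[0,0,0],-0.53],
  [[0,0,-1.5],[0,0,0],-0.53],
])

```text
time: 5.88
tcp_pos: [0.5031, 0.0707, 0.1279]
tool_rot: [180.0, 0.0, 162.6]
ft_force: [-0.3, -0.3, 4.4]
width: 0.0202
finger_force: 2.3
```

Call:
carry_out([
  [[0,0,-0.7],[0,0,0],-0.53],
])

```text
time: 6.0
tcp_pos: [0.5031, 0.0707, 0.1274]
tool_rot: [180.0, 0.0, 162.6]
ft_force: [-0.7, 0.3, 9.2]
width: 0.0198
finger_force: 4.6
```

Call:
carry_out([
  [[0,0,-0.4],[0,0,0],-0.53],
])

```text
time: 6.12
tcp_pos: [0.5032, 0.0707, 0.1273]
tool_rot: [180.0, 0.0, 162.6]
ft_force: [-1.7, -0.7, 9.6]
width: 0.0203
finger_force: 5.2
```

Call:
carry_out([
  [[0,0,-0.4],[0,0,0],-0.53],
])

```text
time: 6.25
tcp_pos: [0.5032, 0.0707, 0.1273]
tool_rot: [180.0, 0.0, 162.6]
ft_force: [-2.8, 0.0, 12.8]
width: 0.0205
finger_force: 6.4
```

Call:
carry_out([
  [[0,0,0.4],[0,0,0],-0.75],
  [[0,0,0.6],[0,0,0],-0.9],
  [[0,0,0.6],[0,0,0],-0.9],
], squeeze=40)

```text
time: 6.62
tcp_pos: [0.5033, 0.0707, 0.1276]
tool_rot: [180.0, 0.0, 162.6]
ft_force: [-1.6, -0.5, 8.4]
width: 0.012
finger_force: 41.6
```

Call:
carry_out([
  [[0,0,14],[0,0,0],-0.9],
  [[0,0,36],[0,0,0],-0.9],
  [[0,0,58],[0,0,0],-0.9],
  [[0,0,80],[0,0,0],-0.9],
  [[0,0,100],[0,0,0],-0.9],
  [[0,0,115],[0,0,0],-0.9],
  [[0,0,120],[0,0,0],-0.9],
])

```text
time: 7.5
tcp_pos: [0.5033, 0.0707, 0.2479]
tool_rot: [180.0, 0.1, 162.6]
ft_force: [0.3, -0.7, 0.4]
width: 0.0119
finger_force: 38.9
```

```bash
python3 - <<'E'
from h import *
f=manip.grab_frame("scene"); a=f["frame"][90:240,290:490,::-1]
cv2.imwrite("pics/s3.png",cv2.resize(a,None,fx=4,fy=4,interpolation=cv2.INTER_CUBIC))
s=manip.observe(); print(s["joints"],s["ft_force"],s["width"],s["tcp_pos"])
E
```

```text
[ 1.45707562e-01  1.23196401e+01  9.94381754e+01  7.56343560e-03
  6.81647654e+01 -7.24535622e+01] [-0.52470365  0.07317373 -0.69239355] 0.011820566580902669 [0.50328343 0.07071588 0.24790772]
```

View pics/s3.png

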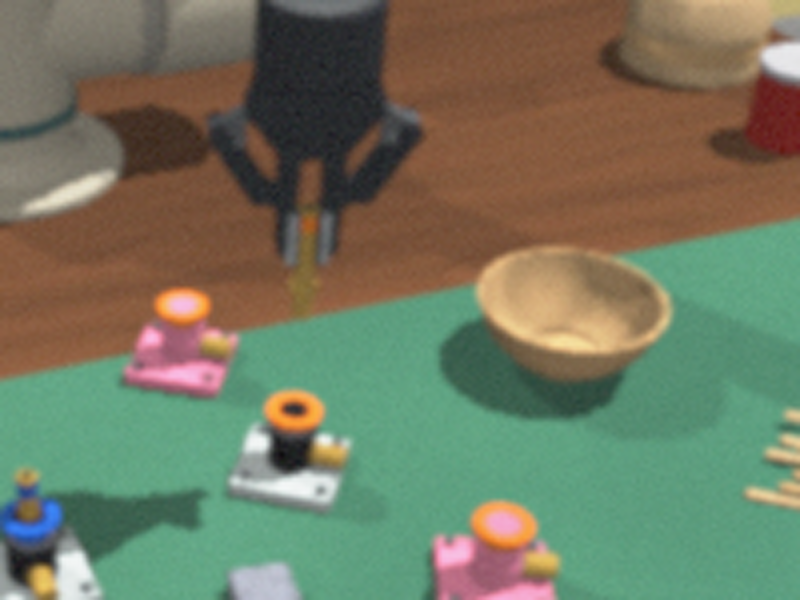

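The tube is in hand at crop (305,260), and the empty orange fitting is at (293,430). Next I'm moving over the bowl while tilting the tube 35° so that it lies down when released.

Call:
carry_out([
  [[-10,25,0],[-0.02,-0.065,0],-0.9],
  [[-28,68,0],[-0.05,-0.158,0],-0.9],
  [[-46,111,0],[-0.08,-0.255,0],-0.9],
  [[-64,154,0],[-0.11,-0.35,0],-0.9],
  [[-82,197,0],[-0.14,-0.445,0],-0.9],
  [[-98,238,0],[-0.165,-0.525,0],-0.9],
  [[-109,265,-6],[-0.183,-0.582,0],-0.9],
  [[-109,265,-12],[-0.183,-0.582,0],-0.9],
])

```text
time: 8.55
tcp_pos: [0.3923, 0.3376, 0.2334]
tool_rot: [-179.8, 34.9, 163.0]
ft_force: [0.7, -0.0, -0.3]
width: 0.012
finger_force: 39.1
```

Call:
carry_out([
  [[0,0,-15],[0,0,0],-0.9],
  [[0,0,-30],[0,0,0],-0.9],
  [[0,0,-45],[0,0,0],-0.9],
  [[0,0,-55],[0,0,0],-0.9],
  [[0,0,-60],[0,0,0],-0.9],
  [[0,0,-60],[0,0,0],-0.9],
])

```text
time: 9.3
tcp_pos: [0.3943, 0.3352, 0.1748]
tool_rot: [-179.9, 34.9, 162.6]
ft_force: [0.1, 0.2, 0.1]
width: 0.012
finger_force: 39.1
```

```bash
python3 - <<'E'
from h import *
f=manip.grab_frame("scene"); a=f["frame"][90:240,350:550,::-1]
cv2.imwrite("pics/s4.png",cv2.resize(a,None,fx=4,fy=4,interpolation=cv2.INTER_CUBIC))
s=manip.observe(); p=s["tcp_pos"]; M=R.from_euler('xyz',s["tool_rot"],degrees=True).as_matrix()
print(p,M[:,2],"foot",p+.1156*M[:,2],s["width"],s["joints"])
E
```

```text
[0.39433368 0.33551528 0.17519104] [ 0.5467137  -0.17192355 -0.81947936] foot [0.45753378 0.31564091 0.08045922] 0.012039015420830766 [ 49.83253381  16.09349578 116.06835904 -49.03999861  44.43291976
  12.36478258]
```

View pics/s4.png

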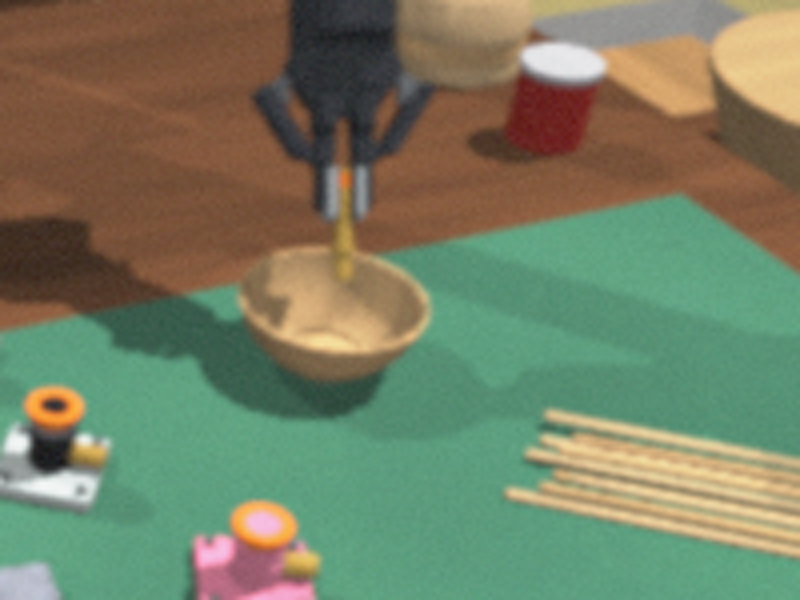

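The tube's foot is at crop (343,278), above the bowl mouth centred at (335,305), so it is well inside. Lowering now.

Call:
carry_out([
  [[0,0,-10],[0,0,0],-0.9],
  [[0,0,-22],[0,0,0],-0.9],
  [[0,0,-34],[0,0,0],-0.9],
  [[0,0,-44],[0,0,0],-0.9],
  [[0,0,-52],[0,0,0],-0.9],
  [[0,0,-57],[0,0,0],-0.9],
  [[0,0,-59],[0,0,0],-0.9],
  [[0,0,-60],[0,0,0],-0.9],
])

```text
time: 10.35
tcp_pos: [0.3941, 0.3358, 0.1151]
tool_rot: [-180.0, 35.0, 162.6]
ft_force: [-0.3, -1.1, -0.3]
width: 0.0119
finger_force: 39.1
```

Call:
carry_out([
  [[0,0,-1],[0,0,0],-0.9],
  [[0,0,-2],[0,0,0],-0.9],
])

```text
time: 10.6
tcp_pos: [0.3941, 0.3358, 0.1132]
tool_rot: [180.0, 35.0, 162.6]
ft_force: [0.2, 1.1, -1.4]
width: 0.012
finger_force: 39.1
```

Call:
carry_out([
  [[0,0,-1],[0,0,0],-0.9],
  [[0,0,-2],[0,0,0],-0.9],
  [[0,0,-3],[0,0,0],-0.9],
])

```text
time: 10.98
tcp_pos: [0.394, 0.3357, 0.11]
tool_rot: [-180.0, 35.0, 162.6]
ft_force: [0.4, -0.1, -0.8]
width: 0.0116
finger_force: 39.1
```

Call:
carry_out([
  [[0,0,0],[0,0,0],-0.4],
  [[0,0,0],[0,0,0],-0.2],
  [[0,0,0],[0,0,0],-0.2],
  [[0,0,0],[0,0,0],-0.2],
  [[0,0,0],[0,0,0],-0.2],
])

```text
time: 11.6
tcp_pos: [0.394, 0.3357, 0.11]
tool_rot: [-180.0, 35.0, 162.6]
ft_force: [-0.5, 1.1, 0.5]
width: 0.034
finger_force: 0.0
```

```bash
python3 - <<'E'
from h import *
o=[]
for c,(r0,c0) in(("scene",(120,380)),("top",(190,140))):
    f=manip.grab_frame(c); a=f["frame"][r0:r0+100,c0:c0+100,::-1]
    o.append(cv2.resize(a,None,fx=4,fy=4,interpolation=cv2.INTER_CUBIC))
cv2.imwrite("pics/s5.png",np.hstack(o))
E
```

```text
(no output)
```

View pics/s5.png

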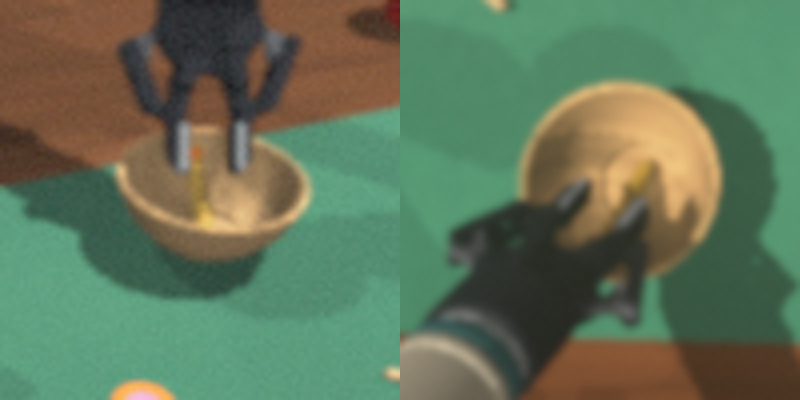

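The tube is down in the bowl, left view (205,190), lying between the open fingers. Withdrawing.

Call:
carry_out([
  [[-2,0,6],[0,0,0],-0.2],
  [[-4,1,18],[0,0,0],-0.2],
  [[-6,2,38],[0,0,0],-0.2],
  [[-6,2,70],[0,0,0],-0.2],
  [[-15,30,110],[0,0,0],-0.2],
  [[-45,70,140],[0,0,0],-0.2],
  [[-80,110,150],[0,0,0],-0.2],
  [[-80,110,150],[0,0,0],-0.2],
])

```text
time: 12.7
tcp_pos: [0.3122, 0.449, 0.2615]
tool_rot: [179.7, 34.9, 162.7]
ft_force: [0.4, -0.5, -0.6]
width: 0.034
finger_force: 0.0
```

Call:
carry_out([
  [[0,0,0],[0,0,0],-0.2],
  [[0,0,0],[0,0,0],-0.2],
  [[0,0,0],[0,0,0],-0.2],
  [[0,0,0],[0,0,0],-0.2],
])

```text
time: 13.2
tcp_pos: [0.3145, 0.445, 0.2599]
tool_rot: [-179.9, 35.0, 162.6]
ft_force: [-0.1, 0.9, 0.9]
width: 0.0342
finger_force: 0.0
```

```bash
python3 - <<'E'
from h import *
o=[]
for c,(r0,c0) in(("scene",(120,380)),("top",(190,140))):
    f=manip.grab_frame(c); a=f["frame"][r0:r0+100,c0:c0+100,::-1]
    o.append(cv2.resize(a,None,fx=4,fy=4,interpolation=cv2.INTER_CUBIC))
cv2.imwrite("pics/s6.png",np.hstack(o))
E
```

```text
(no output)
```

View pics/s6.png

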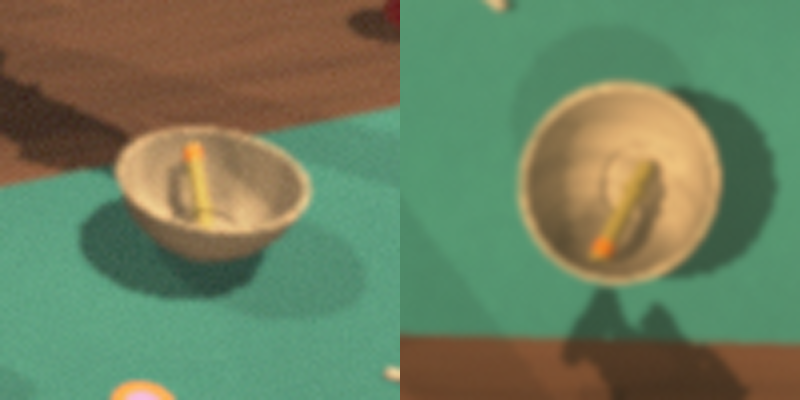

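The tube lies fully inside the bowl, at (205,190) in the left view and (625,210) in the right, and the gripper is clear. Handing in.

```bash
python3 -c "
from bench import manip
print(manip.sign_off())"
```

```text
the job is handed in; nothing more can be done
None
```

I drew the orange-banded tube from its fitting with the ring held down, left it lying in the open bowl, and handed the job in after about 13 s; I saw nothing else disturbed, and the hand-in returned no verdict.

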